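# Press a sample case onto the sprung seat and hold its hinge knuckle in line for the pin

### The job

Pick up the small sample case that has one hinge knuckle in the middle of its back (not the one with two), and press it down on the hinge stand's sprung seat until the seat is fully down, with the case's knuckle between the stand's two knuckles so that the holes line up straight for a hinge pin. Finish while still gripping the case and holding it pressed down and lined up; do not let go, because the seat would push it up again. Leave the other case and the other things on the table where they are.

Things in the scene. Friction and masses are not known exactly. Their poses are not given: they have to be found in the camera images.
- case: the case to mount: grey plastic box, 56 (x) x 46 (y) x 48 (z) mm, 0.10 to 0.21 kg, upright on the table, with one steel hinge leaf and one knuckle in the middle of its back (+x); a small steel catch on its front (-x). Origin: centre of its underside; z up. Grip it across y (46 mm) on its two plain side faces.
- case_bore (a point): middle of the bore of the case's knuckle, at (38, 0, 34) mm in the case's frame, axes as the case. The bore runs along y; the knuckle is 14 mm outside, 8 mm bore, 20 mm long (y = -10 to +10) and sticks out to x = +45 mm; its leaf is 20 mm wide
- spare_case: another case of the same box, size and colour, but with two knuckles on its back (each 13 mm long, y = 9.5 to 22.5 mm either side) and none in the middle; not to be used. Origin and axes as for the case
- hinge_stand: fixed stand. Origin: on the table below the seat's centre; z up, x from seat to jamb. Aluminium base x -50 to +100, y -55 to +55, 10 mm thick; sprung seat over the origin; dark jamb block behind (x 48.5 to 74.5, 86 mm wide, top at 72 mm) with a leaf (face at x = 46 mm) and two knuckles. Lined up: the case's origin straight above the stand's, same yaw, seat fully down.
- stand_bore (a point): middle of the gap between the stand's two knuckles on their bore axis, at (38, 0, 58) mm in the stand's frame, axes as the stand; bore along y. Knuckles: 14 mm outside, 8 mm bore, y = 12.5 to 28 mm either side; the 25 mm gap is open above. Pushed back, the case's knuckle meets the jamb's leaf 1 mm past true; in front, its back wall has 3 mm to the stand's knuckles
- seat_top (a point): centre of the top of the sprung seat, a flat black plate 58 x 56 x 6 mm; it stands 36 mm above the table when up and 24 mm when fully down, and slides straight down
- seat (a joint): how far the seat is pressed down: 0 up, 0.012 m fully down on a hard stop. Spring-loaded: about 4 N to start it, about 10 N fully down (more than the case's weight), and it springs up when let go
- tally_counter: bystander: small round white hand counter, 52 x 53 x 22 mm, origin at its underside
- marker_black: bystander: black marker lying flat, 14 x 133 x 16 mm, origin at its underside
- tweezers: bystander: steel tweezers lying flat, 16 x 121 x 8 mm, origin at its underside
There are look-alikes about, which are no part of the job. Leave any purple look-alike of the case alone.

How it is judged:
By the outcome, as a careful person would: the job done as asked, in the order asked, and still so for the second after the job is handed in, while the arm keeps its last pose, push and grip.
It also fails if it takes over 32 s, if anything falls off the work surface, if the arm or the gripper's body presses on something with over 40 N, if the wrist force passes 120 N, or if a joint passes its speed limit or range.

### The arm

A 7-joint arm with a two-finger parallel gripper is mounted at the origin on a cart in front of the work surface, level with it; the furniture and walls round the work are solid. World frame = base frame: x ahead of the robot, y to its left, z up, the work surface at z = 0. Lengths are in m, angles in rad, forces in N, time in s.
With the tool pointing down it reaches from about 0.4 to 0.875 m from the base axis. Payload 4.4 kg.
Tool frame: the origin (TCP) lies midway between the tips of the shut fingers; the grasp point (between the pads) lies 19 mm behind it (tcp_to_grasp is the distance from the TCP to the grasp point, in m); z points along the fingers, y is the line along which they close (so a half turn about z gives the same grasp; the last joint's range is limited). The gripper opens to 85 mm and grips with 20 to 120 N. Pads are 22 mm wide; open, the fingers measure 114 mm over their backs; the gripper's body (76 mm by 85 mm) begins 54 mm behind the grasp point. The pads swing forward as they close: fully open they stand 13 mm farther back than shut.
Start: joints at [1.072, 0.628, 0.038, 1.517, -0.027, 0.996, -0.02], TCP at [0.273, -0.59, 0.231] pointing down, gripper open.
Joint ranges: [-3.06, 3.06], [-0.37, 2.12], [-1.25, 1.32], [0.18, 2.47], [-1.1, 4.24], [0.23, 1.98], [-2.94, 2.94]. Speed limits (rad/s): [2.57, 2.57, 3.14, 3.14, 3.14, 3.14, 3.14].

### API

Orientations are given as a unit quaternion [x, y, z, w].
In Python, from rig import * gives the robot as it stands.
- The arm moves only by the shell command python3 -m crank 'ROWS' [FORCE]. ROWS is a JSON object of lists of equal length, an entry for each row: "dr": the turn, a rotation vector about the tool's x, y, z in units of pi rad (1.0 is pi rad), a list of three; "dp": the shift along the tool's x, y, z in units of 0.5 m (1.0 is 0.5 m), a list of three; "grip": the closure, from -1 (fully open) to 1 (shut). In form: {"dr": [[wx, wy, wz], ...], "dp": [[x, y, z], ...], "grip": [grip, ...]}. A call has 1 to 8 rows; each row shifts and turns the commanded pose from where the row before left it, along the tool's axes as they then stand; what a row does not reach is not made up. A row lasts 1/8 s, in which the tool goes at most 62.5 mm and 10.7 degrees, less where a joint would pass 70% of its speed; a pose out of reach is approached as far as the arm can. A call with a number of a shift or a turn outside -1 to 1 is refused whole. A call with a gripper value outside its range is refused whole. The fingers move at their own pace and stop on an object; FORCE is the grip in N (left out, the last holds). Time passes only in rows, so rows that do not move let the fingers close. It gives the time, the measured TCP pose, the force, the opening and the grip force at its end, in the units of the state.
- read_state(): the state, without advancing time (a new reading comes with each control period).
- get_image(name): name is "scene" or "top" or "wrist"; returns a dict with "color" (400x640x3 uint8, blue, green, red), "z_map" (400x640 float32, m along the optical axis (not along the pixel's ray), 0 where there is no reading), "intrinsics" (3x3 intrinsics, pixels), "k1" (the pictures are not rectified: a ray, as slopes to the right and down, at radius r is drawn at 1 + k1 r^2 times it, then the intrinsics apply), "extrinsics" (4x4, takes a point from camera to world coordinates). Camera axes: x right, y up, looking along -z (the intrinsics and any distortion apply to the point x, -y, -z); pixel columns grow to the right and rows downward; lengths in m; the calibration is good to about 2 mm. A picture is of the moment at which its call begins.
- finish_job(): hands the job in; it is judged then, once.
The state is a dict: "clock": time; "joint_pos": joint angles; "qd": joint speeds; "joint_torque": joint torques, N m; "position": TCP position; "tool_rot": TCP orientation; "wrist_force": force on the tool from outside, world axes, zero at the start; "torque": the same for the moment, N m; "width": finger opening in m; "gripper_force": force on a finger pad.
Only numpy, scipy, OpenCV 4.12 (cv2) and the standard library are available. Lean on these libraries where they do the work, as an engineer would, in place of code of your own. Each camera call takes 0.05 s, during which the arm holds its last target. There are 200 camera calls.

## Working session

There is one attempt and no reset: what is moved stays moved. The work goes in short steps, Python scripts to look and compute and a shell command to move; the robot and the scene stay as the last step left them, time stands still between calls to the robot, and variables do not carry over. Pictures are saved under pics/ and viewed, at most 10 in all, crops included, and the job is handed in when it is done.

```bash
ls; mkdir -p pics
python3 - <<'E'
from rig import *
import cv2,numpy as np
s=read_state();print({k:np.round(v,3).tolist() for k,v in s.items()})
a=get_image("scene");b=get_image("top")
for n,i in(("scene",a),("top",b)):
    cv2.imwrite(f"pics/{n}0.png",i["color"]);np.savez(f"{n}0.npz",**i);print(n,i["intrinsics"].tolist(),i["k1"],np.round(i["extrinsics"],3).tolist())
E
```

```text
pics
{'clock': 0.0, 'joint_pos': [1.072, 0.629, 0.038, 1.518, -0.027, 0.996, -0.02], 'qd': [0.001, -0.0, 0.0, 0.001, 0.0, -0.001, 0.002], 'joint_torque': [-0.001, -56.34, 1.226, -19.344, 0.011, 0.011, 0.0], 'position': [0.272, -0.59, 0.23], 'tool_rot': [0.977, 0.215, -0.0, -0.001], 'wrist_force': [0.894, -1.018, -0.459], 'torque': [0.006, -0.012, 0.029], 'gripper_force': 0.0, 'width': 0.085}
scene [[497.6285691613149, 0.0, 319.5414109067895], [0.0, 497.6285691613149, 205.6233611638522], [0.0, 0.0, 1.0]] -0.14301476670567584 [[0.542, 0.467, -0.699, -0.343], [-0.84, 0.289, -0.458, -0.447], [-0.012, 0.836, 0.549, 0.705], [0.0, 0.0, 0.0, 1.0]]
top [[395.33174415193497, 0.0, 319.37277486746126], [0.0, 395.33174415193497, 206.05444716289153], [0.0, 0.0, 1.0]] -0.09590409363394652 [[0.019, 0.998, -0.064, 0.41], [-1.0, 0.019, 0.007, 0.112], [0.009, 0.064, 0.998, 1.152], [0.0, 0.0, 0.0, 1.0]]
```

View pics/top0.png

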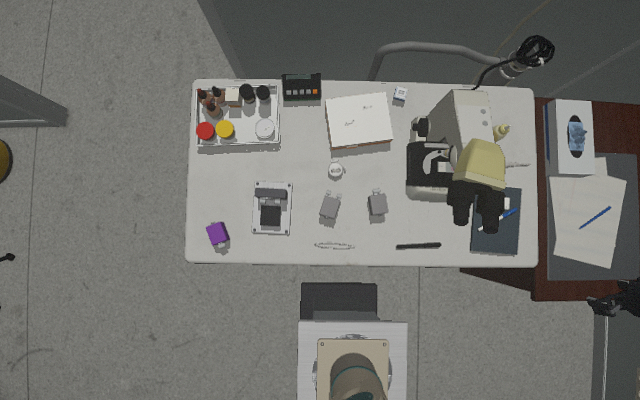

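View pics/scene0.png

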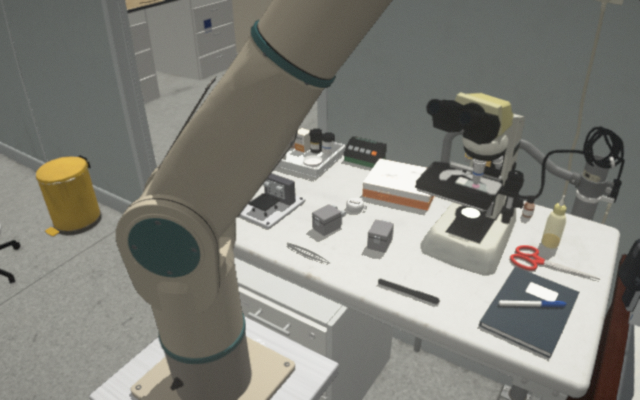

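Run:
```python
import cv2,numpy as np
t=cv2.imread("pics/top0.png");s=cv2.imread("pics/scene0.png")
c=cv2.resize(t[170:250,240:400],(800,400),interpolation=cv2.INTER_CUBIC)
d=cv2.resize(s[170:260,240:400],None,fx=2.2,fy=2.2,interpolation=cv2.INTER_CUBIC)
o=np.zeros((600,800,3),np.uint8);o[:400]=c;o[400:598,:352]=d
cv2.imwrite("pics/crop1.png",o)
```

```text
(no output)
```

View pics/crop1.png

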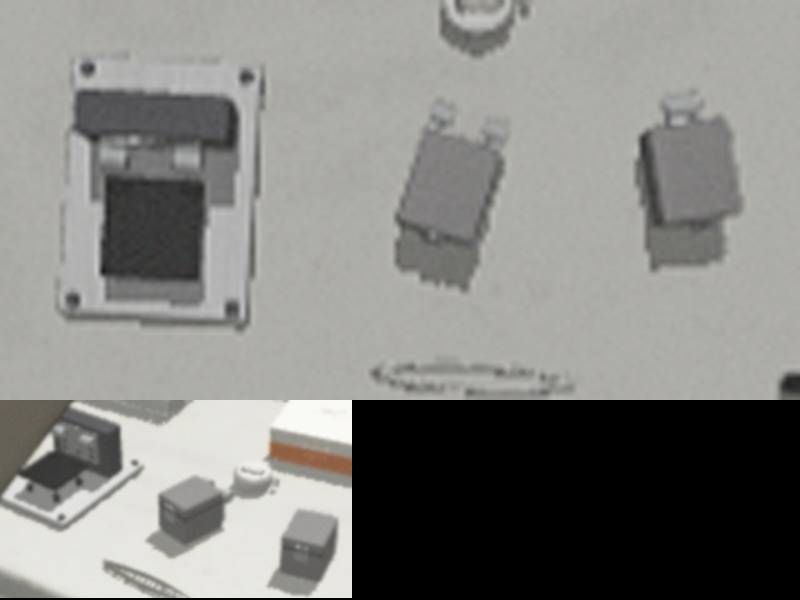

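The top view shows three candidates: a grey box at (377,203), a grey box at (330,206) and a purple box at (217,233). The crop confirms that (377,203) has one central knuckle, so it is the case. (330,206) has two knuckles and is the spare. The purple box is the look-alike to leave alone. The stand is at (271,208), with its jamb on the far side.

```bash
cat > h.py <<'E'
import cv2,numpy as np
from scipy.spatial.transform import Rotation as R
def ray(im,uv):
    K=np.array(im["intrinsics"]);p=(np.atleast_2d(uv).astype(float)-K[:2,2])/[K[0,0],K[1,1]]
    q=p.copy()
    for _ in range(20): q=p/(1+float(im["k1"])*(q**2).sum(1,keepdims=True))
    E=np.array(im["extrinsics"]);d=np.c_[q[:,0],-q[:,1],-np.ones(len(q))]@E[:3,:3].T
    return E[:3,3],d
def plane(im,uv,z):
    o,d=ray(im,uv);return o+d*((z-o[2])/d[:,2])[:,None]
def proj(im,P):
    E=np.array(im["extrinsics"]);K=np.array(im["intrinsics"]);c=(np.atleast_2d(P)-E[:3,3])@E[:3,:3]
    s=np.c_[c[:,0],-c[:,1]]/-c[:,2:];s=s*(1+float(im["k1"])*(s**2).sum(1,keepdims=True))
    return s*[K[0,0],K[1,1]]+K[:2,2]
def tri(a,ua,b,ub):
    o1,d1=ray(a,ua);o2,d2=ray(b,ub);d1=d1[0]/np.linalg.norm(d1);d2=d2[0]/np.linalg.norm(d2)
    t=np.linalg.lstsq(np.c_[d1,-d2],o2-o1,rcond=None)[0];p=o1+t[0]*d1;q=o2+t[1]*d2
    return (p+q)/2,np.linalg.norm(p-q)
E
python3 - <<'E'
from h import *
t=dict(np.load("top0.npz"));
f=lambda c:np.array(c)/5.+[240,170]
r=lambda n,c,z:print(n,np.round(plane(t,f(c),z),4).tolist())
r("case top corners",[(648,128),(725,118),(740,210),(660,222)],.048)
r("case knuckle",[(683,103)],.034)
r("spare",[(428,133),(503,155),(473,240),(400,213)],.048)
r("seat",[(107,178),(205,180),(202,279),(103,276)],.036)
r("jamb top",[(77,92),(236,100),(232,145),(78,132)],.072)
r("base",[(72,57),(265,63),(245,325),(60,316)],.01)
r("kn",[(116,152),(188,152)],.065)
E
```

```text
case top corners [[0.5132, -0.0367, 0.048], [0.5197, -0.0802, 0.048], [0.468, -0.0891, 0.048], [0.4604, -0.044, 0.048]]
case knuckle [[0.5292, -0.0585, 0.034]]
spare [[0.5079, 0.0869, 0.048], [0.4964, 0.0447, 0.048], [0.4484, 0.0607, 0.048], [0.4627, 0.1018, 0.048]]
seat [[0.4799, 0.2679, 0.036], [0.4799, 0.2123, 0.036], [0.4239, 0.2126, 0.036], [0.4245, 0.2686, 0.036]]
jamb top [[0.5247, 0.2807, 0.072], [0.5219, 0.1932, 0.072], [0.4971, 0.1947, 0.072], [0.5027, 0.2795, 0.072]]
base [[0.5517, 0.294, 0.01], [0.5503, 0.1815, 0.01], [0.3982, 0.1895, 0.01], [0.4012, 0.2966, 0.01]]
kn [[0.4926, 0.2593, 0.065], [0.4933, 0.2195, 0.065]]
```

Run:
```python
from h import *
from rig import *
t=dict(np.load("top0.npz"))
v,u=np.mgrid[70:300:1,180:560:1];uv=np.c_[u.ravel(),v.ravel()]
o,d=ray(t,uv);z=t["z_map"][v.ravel(),u.ravel()];P=o+d*z[:,None];P=P[z>0]
m=(P[:,2]>.06)&(P[:,2]<.7)
for a in np.arange(-.6,.45,.05):
    k=m&(abs(P[:,1]-a)<.025)
    if k.any(): print(round(a,2),"xmin",P[k,0].min().round(3),"z there",P[k][P[k,0].argmin(),2].round(2),"zmax",P[k,2].max().round(2))
i=get_image("wrist");print(np.round(i["extrinsics"],3),read_state()["position"])
def mv(cur,yaw,tgt,tyaw):pass
s=read_state();Rt=R.from_quat(s["tool_rot"]);print("dp/0.5 to (0.33,-0.33,.25)",Rt.inv().apply(np.array([.33,-.33,.25])-s["position"])/.5)
print("yaw",np.degrees(np.arctan2(*Rt.as_matrix()[[1,0],0])))
```

```text
-0.5 xmin 0.878 z there 0.07 zmax 0.07
-0.45 xmin 0.87 z there 0.09 zmax 0.11
-0.4 xmin 0.683 z there 0.06 zmax 0.13
-0.35 xmin 0.83 z there 0.07 zmax 0.16
-0.3 xmin 0.467 z there 0.36 zmax 0.36
-0.25 xmin 0.412 z there 0.37 zmax 0.39
-0.2 xmin 0.418 z there 0.38 zmax 0.39
-0.15 xmin 0.428 z there 0.37 zmax 0.39
-0.1 xmin 0.531 z there 0.17 zmax 0.17
0.1 xmin 0.843 z there 0.06 zmax 0.06
0.15 xmin 0.836 z there 0.06 zmax 0.06
0.2 xmin 0.484 z there 0.06 zmax 0.08
0.25 xmin 0.484 z there 0.06 zmax 0.08
0.3 xmin 0.502 z there 0.07 zmax 0.08
0.35 xmin 0.67 z there 0.06 zmax 0.08
0.4 xmin 0.666 z there 0.06 zmax 0.11
[[ 0.419  0.87   0.259  0.338]
 [-0.908  0.402  0.118 -0.56 ]
 [-0.002 -0.285  0.959  0.372]
 [ 0.     0.     0.     1.   ]] [ 0.27244405 -0.58963186  0.23059305]
dp/0.5 to (0.33,-0.33,.25) [ 0.32226743 -0.42317492 -0.03819385]
yaw 24.79521381374849
```

Run:
```python
from h import *
t=dict(np.load("top0.npz"))
v,u=np.mgrid[70:300:1,180:560:1];uv=np.c_[u.ravel(),v.ravel()]
o,d=ray(t,uv);z=t["z_map"][v.ravel(),u.ravel()];P=o+d*z[:,None];P=P[z>0]
m=(P[:,2]>.06)&(P[:,2]<.7)&(abs(P[:,1]+.15)<.15)
for lo in (.06,.12,.2,.3):
  for x in np.arange(.4,.8,.05):
    k=m&(P[:,2]>lo)&(P[:,2]<lo+.1)&(abs(P[:,0]-x)<.025)
    if k.any(): print("z>",lo,"x",round(x,2),"ymax",P[k,1].max().round(3),"xmin",P[k,0].min().round(3),"zmax",P[k,2].max().round(3))
```

```text
z> 0.06 x 0.55 ymax -0.114 xmin 0.529 zmax 0.16
z> 0.06 x 0.6 ymax -0.115 xmin 0.576 zmax 0.155
z> 0.06 x 0.65 ymax -0.116 xmin 0.626 zmax 0.16
z> 0.06 x 0.7 ymax -0.15 xmin 0.675 zmax 0.16
z> 0.06 x 0.75 ymax -0.17 xmin 0.725 zmax 0.159
z> 0.12 x 0.55 ymax -0.114 xmin 0.529 zmax 0.187
z> 0.12 x 0.6 ymax -0.115 xmin 0.575 zmax 0.219
z> 0.12 x 0.65 ymax -0.115 xmin 0.625 zmax 0.22
z> 0.12 x 0.7 ymax -0.191 xmin 0.675 zmax 0.22
z> 0.12 x 0.75 ymax -0.193 xmin 0.725 zmax 0.22
z> 0.2 x 0.55 ymax -0.191 xmin 0.557 zmax 0.291
z> 0.2 x 0.6 ymax -0.19 xmin 0.575 zmax 0.3
z> 0.2 x 0.65 ymax -0.192 xmin 0.625 zmax 0.3
z> 0.2 x 0.7 ymax -0.192 xmin 0.675 zmax 0.3
z> 0.2 x 0.75 ymax -0.192 xmin 0.725 zmax 0.287
z> 0.3 x 0.4 ymax -0.22 xmin 0.412 zmax 0.395
z> 0.3 x 0.45 ymax -0.159 xmin 0.426 zmax 0.395
z> 0.3 x 0.5 ymax -0.157 xmin 0.475 zmax 0.38
z> 0.3 x 0.55 ymax -0.175 xmin 0.525 zmax 0.38
z> 0.3 x 0.6 ymax -0.193 xmin 0.575 zmax 0.371
z> 0.3 x 0.65 ymax -0.198 xmin 0.625 zmax 0.319
z> 0.3 x 0.7 ymax -0.195 xmin 0.675 zmax 0.306
```

```bash
python3 -m crank '{"dr":[[0,0,0.045],[0,0,0.045],[0,0,0],[0,0,0],[0,0,0],[0,0,0],[0,0,0],[0,0,0]],"dp":[[0,0,-0.11],[0,0,-0.11],[0,0,-0.11],[0,0,-0.11],[0.046,-0.114,0],[0.046,-0.114,0],[0.046,-0.114,0],[0.046,-0.114,0]],"grip":[-1,-1,-1,-1,-1,-1,-1,-1]}'
```

```text
clock: 1.15
position: [0.3297, -0.3487, 0.4511]
tool_rot: [0.997, 0.075, 0.0, -0.0]
wrist_force: [1.0, 0.8, 0.5]
width: 0.0854
gripper_force: 0.0
```

```bash
python3 -m crank '{"dr":[[0,0,0],[0,0,0],[0,0,0],[0,0,0],[0,0,0],[0,0,0],[0,0,0],[0,0,0]],"dp":[[0.044,-0.103,0],[0.044,-0.103,0],[0.044,-0.103,0],[0.044,-0.103,0],[0.044,-0.103,0],[0.033,-0.002,0.1],[0.033,-0.002,0.1],[0.033,-0.002,0.1]],"grip":[-1,-1,-1,-1,-1,-1,-1,-1]}' && python3 -m crank '{"dr":[[0,0,0],[0,0,0],[0,0,0]],"dp":[[0.033,-0.002,0.1],[0.033,-0.002,0.1],[0,0,0]],"grip":[-1,-1,-1]}'
python3 - <<'E'
from h import *
from rig import *
i=get_image("wrist");np.savez("w1.npz",**i,pos=read_state()["position"],q=read_state()["tool_rot"]);cv2.imwrite("pics/w1.png",i["color"])
E
```

```text
clock: 2.15
position: [0.4486, -0.0693, 0.3]
tool_rot: [0.997, 0.075, 0.0, 0.0]
wrist_force: [0.2, -0.2, 0.2]
width: 0.0854
gripper_force: 0.0
clock: 2.52
position: [0.4785, -0.062, 0.1982]
tool_rot: [0.997, 0.075, -0.004, -0.001]
wrist_force: [-0.4, 0.6, 0.6]
width: 0.0854
gripper_force: 0.0
```

View pics/w1.png

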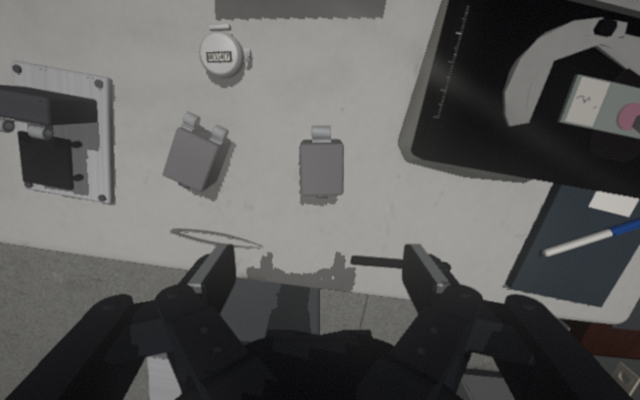

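The wrist picture shows the single-knuckle case at (322,167), with its knuckle at (320,132). The spare is at (197,157) and the counter at (222,52). I'll descend for a second, closer view.

```bash
python3 -m crank '{"dr":[[0,0,0],[0,0,0],[0,0,0]],"dp":[[0,0,0.1],[0,0,0.08],[0,0,0]],"grip":[-1,-1,-1]}'
python3 - <<'E'
from h import *
from rig import *
i=get_image("wrist");np.savez("w2.npz",**i,pos=read_state()["position"],q=read_state()["tool_rot"])
a=np.load("w1.npz")["color"]
o=np.zeros((600,800,3),np.uint8)
o[:,:400]=cv2.resize(a[112:212,285:285+67],(400,600),interpolation=cv2.INTER_CUBIC)
c=i["color"][100:250,270:370];o[:,400:]=cv2.resize(c,(400,600),interpolation=cv2.INTER_CUBIC)
cv2.imwrite("pics/w2.png",o)
E
```

```text
clock: 2.95
position: [0.4796, -0.0629, 0.1116]
tool_rot: [0.997, 0.075, -0.001, 0.0]
wrist_force: [0.1, -0.4, -0.6]
width: 0.0858
gripper_force: 0.0
```

View pics/w2.png

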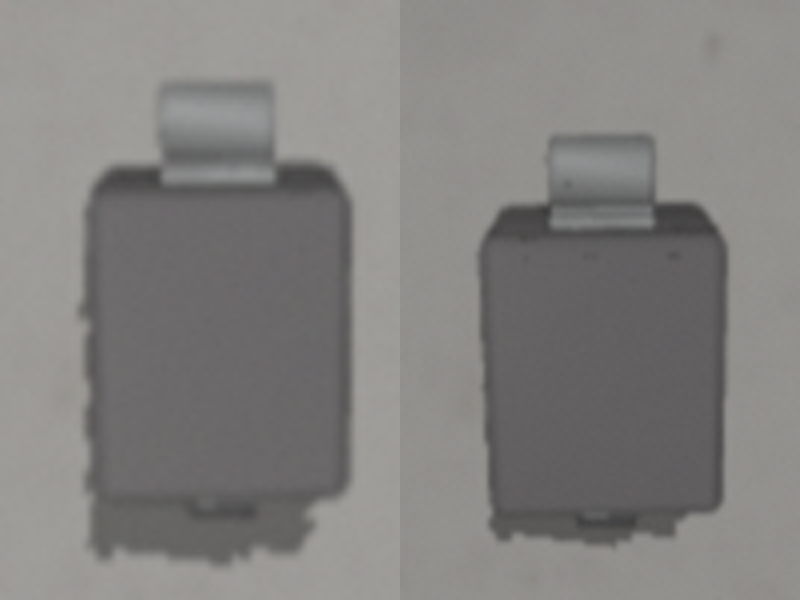

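Run:
```python
from h import *
a=dict(np.load("w1.npz"));b=dict(np.load("w2.npz"))
A=np.array([(94,193),(350,193),(350,497),(95,497)])/[400/67,6]+[285,112]
B=(np.array([(482,238),(725,238),(722,511),(493,513)])-[400,0])/4+[270,100]
for u,w in zip(A,B):
    p,e=tri(a,u,b,w);print(np.round(p,4),round(e,4))
for im,U in((a,A),(b,B)):
    P=plane(im,U,.048);f=(P[2]+P[3])/2;k=(P[0]+P[1])/2;l=(P[0]+P[3])/2;r=(P[1]+P[2])/2
    print(np.round(P,4).tolist(),"c",P.mean(0).round(4),"size",np.linalg.norm(k-f),np.linalg.norm(l-r),"yaw",np.degrees(np.arctan2(*(k-f)[[1,0]])),np.degrees(np.arctan2(-(r-l)[0]*-1,(l-r)[1])))
ka=np.array([215,105])/[400/67,6]+[285,112];kb=np.array([203,168])/4+[270,100]
print("knuckle tri",tri(a,ka,b,kb))
p=plane(b,kb,.038)[0];print("knuckle",p)
```

```text
[ 0.515  -0.0385  0.0507] 0.0009
[ 0.5203 -0.0824  0.0411] 0.0001
[ 0.4666 -0.0917  0.0429] 0.0004
[ 0.4604 -0.0462  0.0454] 0.0005
[[0.5145, -0.0387, 0.048], [0.521, -0.0817, 0.048], [0.4681, -0.0912, 0.048], [0.4613, -0.046, 0.048]] c [ 0.4912 -0.0644  0.048 ] size 0.05370006902355718 0.044588073740948836 yaw 8.946582055974565 8.671990375916474
[[0.5147, -0.0379, 0.048], [0.5213, -0.0814, 0.048], [0.4686, -0.0906, 0.048], [0.4616, -0.0465, 0.048]] c [ 0.4915 -0.0641  0.048 ] size 0.05365888249393554 0.04432180166531616 yaw 9.523544280166831 8.834350603948835
knuckle tri (array([ 0.53497721, -0.05636104,  0.09363499]), np.float64(0.0005316142000835645))
knuckle [ 0.52937108 -0.05790682  0.038     ]
```

```bash
python3 -m crank '{"dr":[[0,0,-0.002],[0,0,0],[0,0,0],[0,0,0],[0,0,0],[0,0,0],[0,0,0],[0,0,0]],"dp":[[0.023,0.006,0],[0,0,0.08],[0,0,0.08],[0,0,0.047],[0,0,0],[0,0,0],[0,0,0],[0,0,0]],"grip":[-1,-1,-1,-1,-1,1,1,1]}' 70; python3 -m crank '{"dr":[[0,0,0],[0,0,0]],"dp":[[0,0,0],[0,0,0]],"grip":[1,1]}'
```

```text
clock: 4.0
position: [0.4938, -0.0638, 0.0094]
tool_rot: [0.997, 0.078, 0.002, 0.0]
wrist_force: [0.3, 0.4, 7.6]
width: 0.045
gripper_force: 72.3
clock: 4.25
position: [0.4938, -0.0638, 0.0095]
tool_rot: [0.997, 0.078, 0.002, 0.0]
wrist_force: [-0.6, 0.8, 8.0]
width: 0.0449
gripper_force: 72.3
```

```bash
python3 -m crank '{"dr":[[0,0,0],[0,0,0.029],[0,0,0.029],[0,0,0],[0,0,0],[0,0,0],[0,0,0],[0,0,0]],"dp":[[0,0,-0.06],[0,0,-0.1],[0,0,-0.1],[-0.019,-0.121,0],[-0.019,-0.121,0],[-0.019,-0.121,0],[-0.019,-0.121,0],[-0.019,-0.121,0]],"grip":[1,1,1,1,1,1,1,1]}'; python3 -m crank '{"dr":[[0,0,0],[0,0,0]],"dp":[[0,0,0],[0,0,0]],"grip":[1,1]}'
python3 - <<'E'
from h import *
from rig import *
s=read_state()
i=get_image("wrist");np.savez("w3.npz",**i,pos=s["position"],q=s["tool_rot"]);cv2.imwrite("pics/w3.png",i["color"])
E
```

```text
clock: 5.25
position: [0.4524, 0.2417, 0.1385]
tool_rot: [1.0, -0.013, 0.0, -0.0]
wrist_force: [-0.3, 1.0, -0.8]
width: 0.0456
gripper_force: 72.3
clock: 5.5
position: [0.4525, 0.2393, 0.1381]
tool_rot: [1.0, -0.013, -0.0, 0.0]
wrist_force: [-0.4, -1.1, -1.5]
width: 0.0456
gripper_force: 72.3
```

View pics/w3.png

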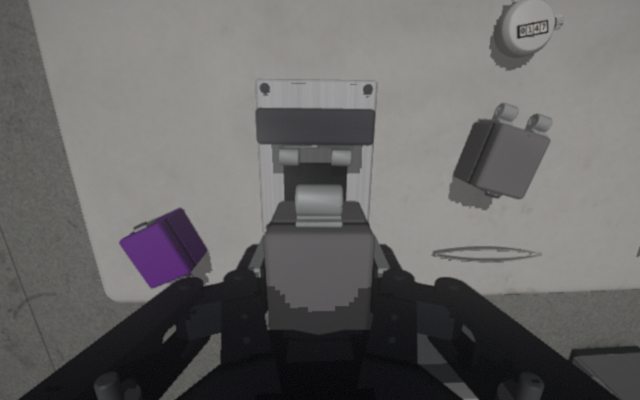

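The picture shows the gripped case with its knuckle at (319,200). The stand's knuckles are at (289,158) and (342,158), and the jamb top spans columns 257–375 and rows 108–146. Everything is roughly aligned.

Run:
```python
from h import *
a=dict(np.load("w3.npz"));g=cv2.cvtColor(a["color"],cv2.COLOR_BGR2GRAY).astype(int)
np.set_printoptions(linewidth=250)
print("cols: rows144-172 at 285,289,342,346");
for c in(285,290,340,345):print(c,g[144:172,c])
print("row157 270-360",g[157,270:360]);print("row 160",g[160,270:360])
print("case kn col 310,320,330 rows176-226")
for c in(310,320,330):print(c,g[176:226,c])
print("rows 192,205 cols 286-352");print(g[192,286:352]);print(g[205,286:352])
z=a["z_map"];print("z",z[200,315:325],z[156:160,286:292],z[125,300:305],z[240,318:322])
for r in (112,125,140):print("jamb",r,g[r,250:264],g[r,368:382])
for c in(265,300,330,368):print("jamb c",c,g[100:116,c],g[138:152,c])
```

```text
cols: rows144-172 at 285,289,342,346
285 [ 66  81  94  94  86 101 118 126 132 138 139 137 134 130 126 121 115 109 102  93  81  68  56  54  51  53  54  54]
290 [ 63  80  96  95  87  99 113 121 128 134 136 135 135 133 129 123 117 112 105  95  84  68  53  52  52  50  51  51]
340 [ 54  68  79  79  76  78  97 119 128 136 141 141 138 135 130 124 118 112 107  97  84  67  47  37  36  37  38  37]
345 [ 54  69  79  78  77  77  97 114 123 130 135 136 135 137 132 127 122 116 111 101  89  72  51  39  38  36  36  38]
row157 270-360 [153 145 114  96  95  96  96  94 100 120 126 130 130 130 130 130 132 131 133 132 133 132 133 133 134 133 131 118  90  78  86  90  89  93  92  91  89  90  90  91  92  90  91  88  89  89  90  88  89  90  90  90  91  88  88  87  87  89  90  89  92 104
 121 128 131 132 132 133 134 134 135 135 136 135 136 137 136 135 135 133 120 100  89  88  90  89  90  89  89  89]
row 160 [151 145 114  97  94  96  96  94  97 109 112 113 114 114 114 115 116 117 117 117 117 118 120 119 121 121 119 109  87  76  85  89  92  91  92  92  91  91  92  93  92  91  90  88  89  89  89  89  88  91  93 
[... 2052 characters left out ...]
  72] [ 66  67  67  65  60  60  91 138 149 147 148 147 148 149]
jamb 140 [143 143 144 143 145 140 125  94  76  77  76  74  76  75] [ 66  65  66  61  61  88 139 148 148 149 148 148 148 148]
jamb c 265 [153 152 153 153 154 154 152 132  86  66  69  69  70  70  70  69] [ 76  74  75  70  68  76 116 145 152 152 149 150 151 151]
jamb c 300 [148 149 148 147 149 149 147 126  85  63  66  66  67  66  66  65] [65 65 63 63 57 55 61 77 95 96 89 85 86 86]
jamb c 330 [154 153 153 154 154 154 153 142 110  73  62  64  65  66  65  66] [64 63 62 61 54 52 54 69 78 79 83 86 87 85]
jamb c 368 [150 150 150 149 150 150 150 149 129  87  65  68  67  68  68  67] [ 67  67  66  65  62  58  64 100 135 149 151 149 149 149]
```

```bash
cat > m.py <<'E'
from h import *
def axis(im,uv,z,r,side):
    # horizontal cylinder axis ~along world y at height z, image tangent ray; side +1: tangent on the +x side
    o,d=ray(im,uv);d=d[0]/np.linalg.norm(d[0]);n=np.array([-d[2],0,d[0]]);n/=np.linalg.norm(n)
    if n[0]<0:n=-n
    o2=o-side*r*n;return o2+d*((z-o2[2])/d[2])
def pt(im,uv,zm):
    o,d=ray(im,uv);return o+d[0]*zm
E
python3 - <<'E'
from m import *
a=dict(np.load("w3.npz"));pos=a["pos"];M=R.from_quat(a["q"]).as_matrix();print("tcp",pos,"yaw",np.degrees(np.arctan2(M[1,0],M[0,0])))
Z=a["z_map"];med=lambda r,c:np.median(Z[r-2:r+3,c-2:c+3])
for n,(r,c) in dict(casekn=(196,318),casetop=(245,318),knL=(154,288),knR=(154,341),jamb=(125,316),jambl=(125,270),jambr=(125,365)).items(): print(n,pt(a,(c,r),med(r,c)).round(4))
zc=pos[2]+.0245
for u in(300,318.5,337):print("case axis",axis(a,(u,184.35),zc,.007,1).round(4))
print("case ends",plane(a,[(294.8,195),(342.3,195)],zc+.005).round(4))
for u,v in((283,165),(293,165),(336,165.05),(347,165.1)):print("stand axis near",axis(a,(u,v),.058,.007,-1).round(4))
for u,v in((283,149.6),(293,149.6),(336,150.2),(347,150.2)):print("stand axis far",axis(a,(u,v),.058,.007,1).round(4))
print("kn ends",plane(a,[(278.4,157),(297.7,157),(331.2,157),(350.7,157)],.065).round(4))
P=plane(a,[(255.3,112),(375.3,112),(256.3,125),(374.3,125),(257.2,140),(373.6,140)],.072).round(4);print("jamb",P.tolist())
E
```

```text
tcp [0.45246657 0.23931678 0.13809355] yaw -1.444520545967989
casekn [0.4912 0.2377 0.1675]
casetop [0.473  0.2381 0.1756]
knL [0.4941 0.2605 0.0632]
knR [0.4931 0.2202 0.0633]
jamb [0.5154 0.2386 0.0712]
jambl [0.5162 0.2714 0.0709]
jambr [0.5145 0.2036 0.0711]
case axis [0.4879 0.2453 0.1626]
case axis [0.4876 0.2374 0.1626]
case axis [0.4874 0.2294 0.1626]
case ends [[0.4919 0.2472 0.1676]
 [0.4914 0.2277 0.1676]]
stand axis near [0.4919 0.2654 0.058 ]
stand axis near [0.4917 0.2575 0.058 ]
stand axis near [0.4908 0.2239 0.058 ]
stand axis near [0.4906 0.2152 0.058 ]
stand axis far [0.4898 0.2649 0.058 ]
stand axis far [0.4896 0.2571 0.058 ]
stand axis far [0.4883 0.2236 0.058 ]
stand axis far [0.4881 0.2151 0.058 ]
kn ends [[0.4923 0.2677 0.065 ]
 [0.4919 0.2531 0.065 ]
 [0.4912 0.2278 0.065 ]
 [0.4909 0.213  0.065 ]]
jamb [[0.5255, 0.2809, 0.072], [0.5233, 0.1967, 0.072], [0.5166, 0.281, 0.072], [0.5144, 0.1971, 0.072], [0.506, 0.2812, 0.072], [0.5039, 0.1973, 0.072]]
```

Stand bore is near (0.4905, 0.2405) and the case bore near (0.4876, 0.2375), so I need +3 mm in both x and y. Camera heights agree with the text. I'll correct, descend to just above the stand's knuckles, and look again.

```bash
python3 -m crank '{"dr":[[0,0,0.002],[0,0,0],[0,0,0],[0,0,0],[0,0,0]],"dp":[[0.006,-0.006,0],[0,0,0.08],[0,0,0.06],[0,0,0.023],[0,0,0]],"grip":[1,1,1,1,1]}'
python3 - <<'E'
from h import *
from rig import *
s=read_state();print(s["position"])
i=get_image("wrist");np.savez("w4.npz",**i,pos=s["position"],q=s["tool_rot"]);cv2.imwrite("pics/w4.png",cv2.resize(i["color"][80:260,220:420],None,fx=3,fy=3,interpolation=cv2.INTER_CUBIC))
E
```

```text
clock: 6.18
position: [0.4561, 0.242, 0.056]
tool_rot: [1.0, -0.017, -0.0, 0.0]
wrist_force: [0.2, -0.1, -1.0]
width: 0.0452
gripper_force: 72.4
[0.45608708 0.24203082 0.05604754]
```

View pics/w4.png

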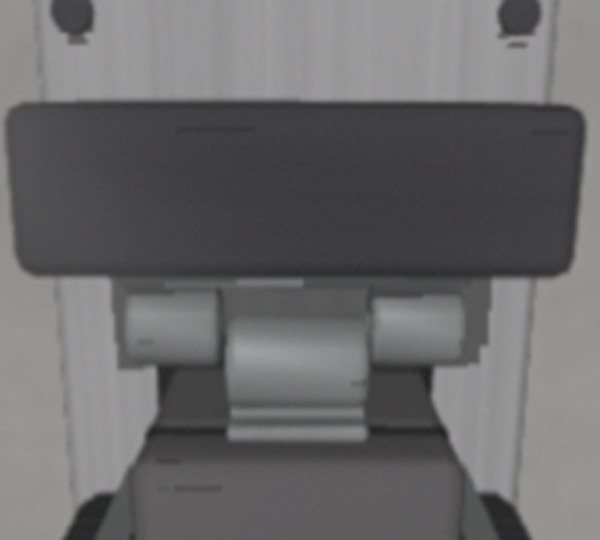

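Run:
```python
from m import *
np.set_printoptions(linewidth=220)
a=dict(np.load("w4.npz"));g=cv2.GaussianBlur(cv2.cvtColor(a["color"],cv2.COLOR_BGR2GRAY),(1,3),0).astype(int)
for c in(268,285,348,368):print(c,"r174-208",g[174:208,c])
for c in(300,330):print(c,"r180-192",g[180:192,c])
for r in(190,193):print(r,"c256-380",g[r,256:380])
for r in(205,):print(r,"c290-348",g[r,290:348])
for c in(235,260,300,340,370,400):print(c,"far",g[110:118,c],"near",g[168:176,c])
```

```text
268 r174-208 [ 84  82  81  86 100 115 124 129 134 139 143 143 142 139 137 134 132 128 121 112 109 110 109 105  99  91  87  96 117 136 145 147 147 147]
285 r174-208 [ 93  93  92  97 105 112 116 120 123 127 131 132 132 132 132 133 133 131 128 124 121 118 114 109 104  97  86  73  63  62  65  67  66  66]
348 r174-208 [ 77  75  73  72  80 101 122 133 139 146 150 151 148 144 139 136 133 128 123 120 117 113 108 103  97  89  77  64  55  53  57  63  65  64]
368 r174-208 [ 76  77  76  79  92 106 115 120 124 128 133 136 136 135 135 135 134 133 130 127 123 119 116 112 106  98  92  99 121 140 147 148 147 146]
300 r180-192 [ 91  91  91  91  91  95 102 109 114 119 124 129]
330 r180-192 [ 87  88  88  87  86  88  95 102 107 110 114 118]
190 c256-380 [154 145 112  93  92 102 122 128 131 131 132 132 132 132 132 132 132 132 132 133 133 133 133 133 133 132 132 133 133 133 132 132 130 129 123 113  90  75  73  87 107 117 121 124 124 123 123 122 121 121 120 120 120 119
 119 119 118 117 117 117 117 116 116 117 116 115 116 115 114 115 114 114 114 113 114 113 114 113 113 114 112 113 112 111 110 105  97  94 107
[... 665 characters left out ...]
348 [ 67  67  66  65  72  98 121 127 127 127 127 128 127 128 128 128 128 128 128 128 128 128 128 128 129 129 128 128 129 130 129 129 129 130 129 129 129 129 129 129 129 130 130 130 130 130 131 130 129 128 123 110  90  69
  63  63  62  63]
235 far [138 137 133 116  90  76  75  77] near [ 73  71  72  87 114 136 144 145]
260 far [154 151 137 109  79  66  66  67] near [69 66 65 68 75 83 87 89]
300 far [152 148 134 104  73  59  60  63] near [ 60  57  55  60  79 101 109 102]
340 far [153 153 145 119  83  62  60  63] near [57 54 51 54 65 75 78 79]
370 far [154 154 147 122  84  62  61  65] near [58 55 52 52 60 71 77 78]
400 far [146 146 143 132 106  75  59  61] near [ 62  58  58  69  97 127 144 148]
```

Run:
```python
from m import *
a=dict(np.load("w4.npz"));pos=a["pos"];print(pos)
zc=pos[2]+.0245
print("case axis",axis(a,(318.6,185.9),zc,.007,1).round(4),"ends",plane(a,[(295.2,195),(342.1,195)],zc+.006).round(4).tolist())
print("near",axis(a,(285,200.7),.058,.007,-1).round(4),axis(a,(348,200.5),.058,.007,-1).round(4))
print("far",axis(a,(268,178),.058,.007,1).round(4),axis(a,(348,178.6),.058,.007,1).round(4))
print("ends",plane(a,[(261.3,190),(292,190),(344,190),(374.3,190)],.065).round(4).tolist())
P=plane(a,[(235,113.3),(400,114),(235,171.5),(400,172)],.072);print("jamb",P.round(4).tolist(),"yaw",np.degrees(np.arctan2(-(P[0]-P[1])[0],(P[0]-P[1])[1])),"ctr x",P[:,0].mean())
Z=a["z_map"];med=lambda r,c:np.median(Z[r-2:r+3,c-2:c+3])
for c,r in((318,193),(277,186),(360,186),(318,140)):print(pt(a,(c,r),med(r,c)).round(4))
```

```text
[0.45608708 0.24203082 0.05604754]
case axis [0.4906 0.2397 0.0805] ends [[0.4959, 0.2493, 0.0865], [0.4952, 0.2302, 0.0865]]
near [0.492  0.2572 0.058 ] [0.491  0.2252 0.058 ]
far [0.4898 0.2655 0.058 ] [0.4881 0.2248 0.058 ]
ends [[0.4927, 0.2676, 0.065], [0.4922, 0.2528, 0.065], [0.4913, 0.2276, 0.065], [0.4908, 0.213, 0.065]]
jamb [[0.5287, 0.2743, 0.072], [0.5261, 0.204, 0.072], [0.5036, 0.2772, 0.072], [0.5008, 0.2029, 0.072]] yaw -2.173873395074548 ctr x 0.5147989833846586
[0.4959 0.24   0.0847]
[0.494  0.2601 0.0632]
[0.4927 0.2197 0.0636]
[0.5162 0.2393 0.0711]
```

```bash
python3 -m crank '{"dr":[[0,0,0],[0,0,0],[0,0,0],[0,0,0]],"dp":[[0.001,-0.001,0],[0,0,0.02],[0,0,0.015],[0,0,0]],"grip":[1,1,1,1]}' 90; python3 -m crank '{"dr":[[0,0,0],[0,0,0]],"dp":[[0,0,0.006],[0,0,0]],"grip":[1,1]}'
```

```text
clock: 6.72
position: [0.4573, 0.2438, 0.0389]
tool_rot: [1.0, -0.016, 0.001, -0.0]
wrist_force: [0.8, -0.1, 6.3]
width: 0.0453
gripper_force: 94.0
clock: 6.98
position: [0.4573, 0.2438, 0.0364]
tool_rot: [1.0, -0.016, 0.001, -0.001]
wrist_force: [0.7, 0.3, 7.0]
width: 0.0449
gripper_force: 94.1
```

```bash
python3 -m crank '{"dr":[[0,0,0],[0,0,0]],"dp":[[0,0,0.005],[0,0,0]],"grip":[1,1]}'; python3 -m crank '{"dr":[[0,0,0],[0,0,0]],"dp":[[0,0,0.003],[0,0,0]],"grip":[1,1]}'
python3 - <<'E'
from h import *
from rig import *
s=read_state();print(s["position"],s["wrist_force"])
i=get_image("wrist");np.savez("w5.npz",**i,pos=s["position"],q=s["tool_rot"]);cv2.imwrite("pics/w5.png",cv2.resize(i["color"][100:260,220:420],None,fx=3.7,fy=3.7,interpolation=cv2.INTER_CUBIC))
E
```

```text
clock: 7.22
position: [0.4574, 0.2438, 0.0341]
tool_rot: [1.0, -0.016, 0.001, -0.001]
wrist_force: [0.5, 0.6, 7.7]
width: 0.045
gripper_force: 94.2
clock: 7.48
position: [0.4574, 0.2438, 0.0335]
tool_rot: [1.0, -0.016, 0.001, -0.001]
wrist_force: [-0.5, -0.3, 16.7]
width: 0.045
gripper_force: 95.9
[0.45735334 0.24380287 0.03348256] [-0.48893227 -0.30335091 16.74871732]
```

View pics/w5.png

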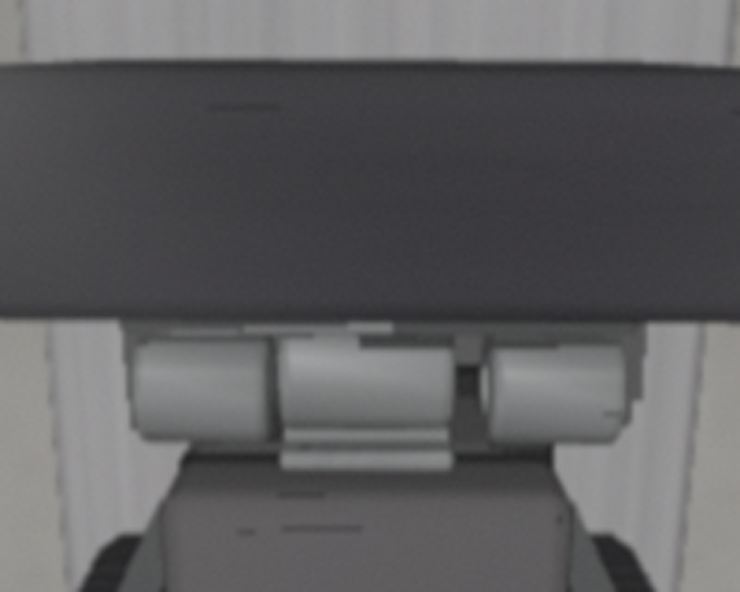

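The seat is on its stop: force jumped from 7.7 to 16.7 N with the TCP at 0.0335. The case's knuckle sits between the stand's knuckles, but it is off towards +y. The left gap is about 1.2 mm (columns 268–280) and the right gap about 4 mm (453–488). I'll quantify the offset and correct it.

```bash
cat > p.py <<'E'
from m import *
import sys
np.set_printoptions(linewidth=220)
a=dict(np.load(sys.argv[1]));g=cv2.cvtColor(a["color"],cv2.COLOR_BGR2GRAY).astype(int)
r=slice(186,226)
cs=int(sys.argv[2])
print("rows 186..")
for n,c in(("L",slice(262,286)),("C",slice(cs-15,cs+15)),("R",slice(362,382))):print(n,np.median(g[r,c],1).astype(int))
row=np.median(g[200:212],0).astype(int);print("cols 250..",row[250:396])
E
python3 p.py w5.npz 318
```

```text
rows 186..
L [ 62  73  86 101  98  85  96 111 117 120 124 127 131 137 141 142 140 139 139 137 136 134 131 129 126 123 119 116 113 109 103  94  87  79  75  71  57  43  45  56]
C [ 59  78 105 113  87  72  76  89 118 141 149 150 150 149 148 145 140 136 132 128 125 122 119 116 114 110 105  97  88  88 109 124 115  96  84  91 113 129 131 123]
R [ 49  65  76  76  73  72  73  90 109 117 122 126 130 136 142 146 145 143 142 141 138 136 133 129 126 123 120 116 114 110 106  98  89  94 123 143 147 147 146 147]
cols 250.. [153 154 155 147 112 103 119 130 135 136 136 136 136 136 138 136 137 137 136 137 136 138 137 137 137 136 137 136 135 135 135 134 134 134 133 132 132 131 130 124 116  97  76  70  67  92 118 126 125 124 125 125 125 125
 125 126 125 127 126 126 126 126 126 126 126 126 127 127 127 126 126 127 128 126 128 127 127 127 128 127 128 128 129 129 129 129 128 128 129 128 122 112  89  61  49  48  48  48  47  67 110 119  93 103 124 131 135 136
 138 138 138 139 139 139 139 139 139 140 139 140 140 141 140 140 140 139 138 138 138 136 136 135 135 134 133 133 131 125 113  90  86  88  89 108 140 145]
```

Run:
```python
from m import *
a=dict(np.load("w5.npz"))
print("stand far",[axis(a,(322,v),.058,.007,1)[0].round(4) for v in(192,192.6,193)],"near",[axis(a,(322,v),.058,.007,-1)[0].round(4) for v in(217.5,218.5,220,222)])
print("case far",[axis(a,(319,v),.058,.007,1).round(4) for v in(193,193.6)])
print("y stand",plane(a,[(255.5,205),(388.5,205)],.063).round(4),"case",plane(a,[(295.2,205),(342.1,205)],.063).round(4))
print("jamb rows");g=cv2.cvtColor(a["color"],cv2.COLOR_BGR2GRAY).astype(int)
for c in(240,280,320,360,400):print(c,g[113:121,c],g[182:190,c],g[190:197,c])
```

```text
stand far [np.float64(0.489), np.float64(0.4887), np.float64(0.4885)] near [np.float64(0.4921), np.float64(0.4917), np.float64(0.491), np.float64(0.49)]
case far [array([0.4886, 0.2414, 0.058 ]), array([0.4883, 0.2414, 0.058 ])]
y stand [[0.4929 0.2679 0.063 ]
 [0.4912 0.2126 0.063 ]] case [[0.4924 0.2514 0.063 ]
 [0.4918 0.2319 0.063 ]]
jamb rows
240 [151 150 138 100  70  64  69  73] [ 64  63  59  65 102 134 148 150] [149 148 149 149 149 149 149]
280 [151 147 126  81  55  54  60  63] [ 62  59  56  56  62  74  86 102] [ 98  85  94 108 115 118 121]
320 [150 148 129  90  58  51  57  60] [ 58  55  52  50  64 103 123 113] [ 85  67  68  81 115 139 148]
360 [151 148 139 104  64  50  54  57] [57 52 50 49 51 66 76 77] [ 75  74  69  72 101 124 131]
400 [151 151 148 132  85  53  54  59] [ 59  57  55  49  67 112 141 147] [146 146 146 146 145 145 146]
```

Rows 214–223 of the case's knuckle and leaf match the earlier picture, so the case hasn't slipped. The jamb's shadow hid the far edge of the knuckle. The case bore is about 1 mm too far in +x and 1.4 mm too far in +y. I'll lift 10 mm, correct and check.

```bash
python3 -m crank '{"dr":[[0,0,0],[0,0,0],[0,0,0]],"dp":[[0,0,-0.024],[-0.002,0.003,0],[0,0,0]],"grip":[1,1,1]}'
python3 - <<'E'
from h import *
from rig import *
s=read_state()
i=get_image("wrist");np.savez("w6.npz",**i,pos=s["position"],q=s["tool_rot"])
E
python3 p.py w6.npz 318
```

```text
clock: 7.9
position: [0.456, 0.2424, 0.044]
tool_rot: [1.0, -0.016, 0.001, -0.001]
wrist_force: [1.6, 1.5, 2.3]
width: 0.0451
gripper_force: 93.8
rows 186..
L [120 124 127 132 138 140 138 138 137 135 134 132 130 127 124 121 117 113 109 104  96  88  77  63  62  65  66  67  66  66  67  67  66  69  74  72  57  43  45  56]
C [ 97 104 109 112 115 119 125 132 137 143 148 150 151 150 148 144 140 136 132 128 125 122 119 116 114 110 105  98  89  91 111 123 115  96  85  91 113 129 130 123]
R [116 119 122 127 132 137 138 136 136 136 136 135 131 128 125 122 119 116 112 108 102  94  91 113 137 146 147 147 146 146 146 146 146 146 146 145 146 144 144 144]
cols 250.. [150 150 152 154 154 144 111  98 108 115 114 111 109 106 106 108 107 108 108 109  99 100 100 100 100 100 101 102 100 103 103 104 103 103 104 104 105 105 101  94  85  67  57  51  62  92 118 125 125 124 125 125 125 125
 124 124 125 125 125 126 125 125 126 126 125 125 126 126 126 126 127 127 126 127 126 127 127 127 127 128 127 127 128 126 126 126 127 128 129 128 120 107  87  66  60  63  76  89  99  99  98  99  99  98  99 100 100 101
 102 101 102 102 103 103 104 104 105 105 114 115 115 115 116 116 116 115 117 118 116 109  93  92  92  91 107 141 149 147 145 144 143 144 145 147 148 149]
```

Run:
```python
from m import *
for f,cz,n in(("w4.npz",0,200.6),("w5.npz",0,218.0),("w6.npz",0,207.7)):
    a=dict(np.load(f));zc=a["pos"][2]+.0245
    g=cv2.cvtColor(a["color"],cv2.COLOR_BGR2GRAY).astype(float)
    def edge(c,lo,hi,rise):
        p=cv2.GaussianBlur(g[:,c-4:c+5].mean(1)[:,None],(1,5),0).ravel();d=np.gradient(p)*rise;k=lo+int(np.argmax(d[lo:hi]));return k+.5*(d[k-1]-d[k+1])/(d[k-1]-2*d[k]+d[k+1])
    nl,nr=edge(283,int(n)-5,int(n)+6,-1),edge(353,int(n)-5,int(n)+6,-1)
    S=[axis(a,(u,v),.058,.007,-1) for u,v in((283,nl),(353,nr))];C=axis(a,(318.5,184.35),zc,.007,1)
    print(f,a["pos"].round(4),"near rows",round(nl,1),round(nr,1),"stand x",[p[0].round(4) for p in S],"yaw",np.degrees(np.arctan2(-(S[0]-S[1])[0],(S[0]-S[1])[1])).round(2),"case",C.round(4))
a=dict(np.load("w6.npz"));print("y",plane(a,[(290.6,205),(346,205)],.060).round(4).tolist(),plane(a,[(295.1,205),(342,205)],.0735).round(4).tolist())
```

```text
w4.npz [0.4561 0.242  0.056 ] near rows 200.0 200.2 stand x [np.float64(0.4924), np.float64(0.4911)] yaw -2.19 case [0.4913 0.2397 0.0805]
w5.npz [0.4574 0.2438 0.0335] near rows 221.6 221.2 stand x [np.float64(0.4908), np.float64(0.49)] yaw -1.52 case [0.4925 0.2415 0.058 ]
w6.npz [0.456  0.2424 0.044 ] near rows 207.4 207.8 stand x [np.float64(0.4924), np.float64(0.4912)] yaw -2.17 case [0.4912 0.2401 0.0685]
y [[0.4868, 0.2535, 0.06], [0.4859, 0.2277, 0.06]] [[0.4911, 0.25, 0.0735], [0.4905, 0.2306, 0.0735]]
```

```bash
python3 -m crank '{"dr":[[0,0,0],[0,0,0],[0,0,0],[0,0,0]],"dp":[[0,0,0.012],[0,0,0.01],[0,0,0.004],[0,0,0]],"grip":[1,1,1,1]}'
python3 - <<'E'
from h import *
from rig import *
s=read_state();print(s["wrist_force"],s["torque"])
i=get_image("wrist");np.savez("w7.npz",**i,pos=s["position"],q=s["tool_rot"])
o=np.zeros((500,800,3),np.uint8);o=cv2.resize(i["color"][170:250,240:400],(800,400),interpolation=cv2.INTER_CUBIC);cv2.imwrite("pics/w7.png",o)
E
python3 p.py w7.npz 318
```

```text
clock: 8.45
position: [0.456, 0.2423, 0.0333]
tool_rot: [1.0, -0.016, 0.001, -0.001]
wrist_force: [-2.6, 0.4, 34.7]
width: 0.0448
gripper_force: 98.0
[-2.59745275  0.40835232 34.7431395 ] [-0.13872102  0.65418033  0.04914682]
rows 186..
L [100  97  85  95 110 115 119 121 125 128 133 138 138 138 137 137 137 136 134 132 129 127 124 121 118 115 111 105  98  88  78  64  62  69  73  64  50  41  45  57]
C [108  85  64  65  66  77 107 130 138 144 148 150 151 150 149 145 141 137 132 129 126 122 120 117 114 110 106  98  90  91 112 124 116  96  84  91 114 130 131 124]
R [ 77  74  73  75  90 108 116 121 124 127 133 140 142 142 141 140 140 139 137 134 131 128 124 122 119 116 113 108 102  92  90 113 136 147 148 148 148 147 147 148]
cols 250.. [150 133 122 127 129 130 129 130 130 130 130 130 130 130 130 130 130 130 130 130 131 131 130 131 130 131 131 131 131 132 131 131 131 130 129 124 116 100  79  68  62  55  50  50  63  94 120 126 125 124 126 125 126 126
 126 127 126 126 126 127 126 126 127 127 127 127 127 128 127 128 127 128 128 127 127 128 128 128 128 129 128 128 129 129 129 128 129 129 130 128 123 113  90  65  57  52  71 101  96 102 118 128 128 128 129 129 129 129
 130 129 130 130 130 131 131 130 131 132 131 132 133 132 133 133 134 132 134 134 134 133 133 131 130 127 120 105  89  92 107 111 111 122 141 145 144 144]
```

View pics/w7.png

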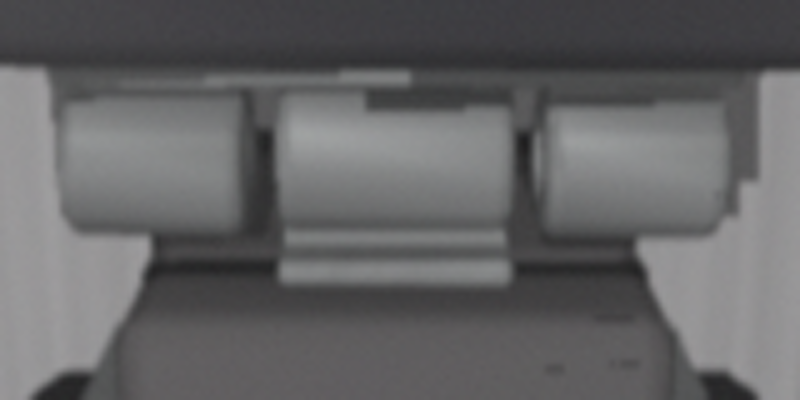

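```bash
python3 -m crank '{"dr":[[0,0,0],[0,0,0]],"dp":[[0,0,-0.002],[0,0,0]],"grip":[1,1]}'
python3 - <<'E'
from m import *
a=dict(np.load("w7.npz"))
print([axis(a,p,.058,.007,-1).round(4) for p in((275,216.0),(360,215.6))],axis(a,(318.5,184.35),.058,.007,1).round(4))
print("y",plane(a,[(251,205),(376.3,205)],.063).round(4).tolist(),plane(a,[(295,205),(342.1,205)],.063).round(4).tolist())
P=plane(a,[(318,183.2)],.072);print("jamb front edge",P)
from rig import *
g=cv2.cvtColor(a["color"],cv2.COLOR_BGR2GRAY).astype(int);print(g[106:118,318],g[178:190,318],g[178:190,245],g[178:190,395])
E
```

```text
clock: 8.75
position: [0.456, 0.2423, 0.0334]
tool_rot: [1.0, -0.016, 0.001, -0.001]
wrist_force: [-1.5, 0.1, 24.1]
width: 0.0449
gripper_force: 96.2
[array([0.4921, 0.2591, 0.058 ]), array([0.4912, 0.2226, 0.058 ])] [0.4912 0.24   0.058 ]
y [[0.4917, 0.2683, 0.063], [0.49, 0.2162, 0.063]] [[0.4911, 0.25, 0.063], [0.4905, 0.2305, 0.063]]
jamb front edge [[0.50233567 0.2400392  0.072     ]]
[151 150 150 149 151 151 146 122  75  55  61  63] [ 62  57  55  52  51  68 104 124 114  86  64  64] [ 67  64  63  59  67 101 136 148 151 151 151 151] [ 62  60  57  54  49  67 111 140 146 145 143 144]
```

```bash
python3 -c "
from rig import *
s=read_state();print(s['position'],s['wrist_force'],s['gripper_force']);print(finish_job())"
```

```text
[0.45600048 0.24226591 0.0334132 ] [-1.47818098  0.08777837 24.07231453] 96.15411400794983
the job is handed in; nothing more can be done
None
```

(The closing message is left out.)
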